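# Load a vial rack through the gated chute into the reader

### The arm

A 6-joint arm with a two-finger parallel gripper is mounted at the origin on a cart in front of the work surface, level with it; the furniture and walls round the work are solid. World frame = base frame: x ahead of the robot, y to its left, z up, the work surface at z = 0. Lengths are in m, angles in rad, forces in N, time in s.
With the tool pointing down it reaches from about 0.375 to 0.975 m from the base axis. Payload 3.8 kg.
Tool frame: the origin (TCP) lies on the centre line of the jaws, within the pads' length; the fingertips stand 25 mm ahead of it and the grasp point (between the pads) lies 6 mm ahead of it; z points along the fingers, y is the direction in which the jaws open and shut (so a half turn about z gives the same grasp; the last joint's range is limited). The gripper opens to 85 mm and grips with 20 to 120 N. Pads are 22 mm wide; open, the fingers measure 114 mm over their backs; the gripper's body (76 mm by 85 mm) begins 54 mm behind the grasp point. The pads swing forward as they close: fully open they stand 13 mm farther back than shut.
Start: joints at [1.212, 0.264, 1.604, -0, 1.274, -0.037], TCP at [0.213, 0.64, 0.218] pointing down, gripper open.
Joint ranges: [-2.63, 2.63], [-0.94, 2.18], [0.31, 2.57], [-1.31, 4.45], [0, 2.66], [-2.55, 2.55]. Speed limits (rad/s): [2.57, 2.57, 3.14, 3.14, 3.14, 3.14].

### API

Orientations are given as a rotation vector (axis times angle).
In Python, from workcell import bot gives the robot as it stands.
- The arm moves only by the tool servo_tool, never from a script. Its argument "moves" is a list of rows, each a list of 3 entries, a list of its own where there are three numbers: the closure in counts, from 0 (fully open) to 255 (shut), then the shift along the tool's x, y, z in m, then the turn about the tool's z in rad. A call has exactly 8 rows; each row shifts and turns the pose as measured when the row begins, along the tool's axes as they then stand; what a row does not reach is not made up. A row lasts 1/12 s, in which the tool goes at most 41.7 mm and 7.16 degrees, less where a joint would pass 70% of its speed; a pose out of reach is approached as far as the arm can. A call is refused whole if a number of a shift passes 0.0417 or a number of a turn 0.125, either way. A call with a gripper value outside its range is refused whole. The fingers move at their own pace and stop on an object; "newtons" is the grip in N (left out, the last holds). Time passes only in rows, so rows that do not move let the fingers close, or fill a call up. It gives the time, the measured TCP pose, the force and the opening at its end, in the units of the state.
- bot.read_state(): the state, without advancing time (a new reading comes with each control period).
- bot.read_camera(name): name is "side" or "top"; returns a dict with "pixels" (400x640x3 uint8, red, green, blue), "depth" (400x640 float32, m along the optical axis (not along the pixel's ray), 0 where there is no reading), "intrinsics" (3x3 intrinsics, pixels), "dist" ([k1, k2, p1, p2, k3] as OpenCV has them; the pictures are not rectified), "R" (3x3) and "t" (3): a world point X has camera coordinates R X + t. Camera axes: x right, y down, z forward; pixel columns grow to the right and rows downward; lengths in m; the calibration is good to about 2 mm. A picture is of the moment at which its call begins.
- bot.finish_job(): hands the job in, once; it reports no verdict.
The state is a dict: "time": time; "q": joint angles; "joint_vel": joint speeds; "joint_torque": joint torques, N m; "tool_pos": TCP position; "tcp_rot": TCP orientation; "wrist_force": force on the tool from outside, world axes, zero at the start; "torque": the same for the moment, N m; "width": opening from 0.0 (shut) to 1.0 (fully open).
Only numpy, scipy, OpenCV 4.12 (cv2) and the standard library are available. Lean on these libraries where they do the work, as an engineer would, in place of code of your own. Each camera call takes 0.05 s, during which the arm holds its last target.

### The job

Load the rack of sample vials into the reader at the end of the chute: press the chute's long blue release rail down to its stop with one fingertip and, holding the gate open that way, push the rack steadily along the chute past the gate with the other fingertip until it sits home against the reader's rubber buffers. Then let the rail come up so that the gate shuts behind the rack. The gate must never touch the rack; slide the rack, never lift it, and leave the other things on the table alone.

Things in the scene. Friction and masses are not known exactly. Their poses are not given: they have to be found in the camera images.
- chute: Low aluminium chute fixed to the table, white reader at its far end. Origin: on the table, on the lane's centre line, below the gate. +x: the way the rack travels, from the open mouth (x = -265 mm) to the reader; +y: the side of the blue rail. Floor 6 mm high. Steel side walls: inner faces at y = -34 and 34, 4.4 thick, tops 32 high. Hinge brackets at x = -257 and 47, y = 40 to 60, 47 high.
- buffers (a point): Point midway between the ends of the two rubber buffers on the reader's face: chute x = 195 mm, y = 0, 40 mm above the table. The reader behind them is 62 long, 96 wide, 130 high. A rack home against the buffers has its centre at chute x = 107 and its rear end at x = 14.5 mm.
- rack: White rack of red- and blue-capped vials, 62 wide, 185 long, 106 high, 0.15 to 0.31 kg. Origin: centre of its underside; its y axis is its length. It stands lengthwise in the chute with 3 mm play each side, its front 12 to 37 mm short of the gate, and slides freely. Top plate 66 to 70 mm up; upright end plates below it, 56 wide, 4 mm in from the ends. Push it on the rear end, facing the mouth.
- gate_hinge (a joint): Spring hinge of the gate and rail, rad: 0 = shut (rail up, leaf across the lane), 0.91 = fully open (rail down on its stop). Above 0.80 the leaf is clear of the lane; let go, it shuts at once. Axis along the chute at chute y = 50 mm, 38 mm above the table. Pressing the rail takes about 1.5 N at first, 4 N near the stop.
- rail (a point): Middle of the blue release rail, a strip 300 x 28 x 3 mm (chute x = -255 to 45), 26 to 54 mm out from the hinge axis, with an 8 mm round lip. Shut: tilted 60 deg up, lip at chute y = 77, 89 high. Open: spans y = 76 to 104, tilted 8 deg, top face 43 to 47 high, lip 50. A fingertip pressing straight down at y = 80 opens it, stands then about 45 mm above the table, and can slide along it.
- gate: Red gate leaf, a flat paddle 20 mm wide with a round end, 8 mm thick, at chute x = 0. Origin on the hinge axis. Shut, it reaches over the wall into the lane to chute y = 5, its round end's centre at y = 15, 65 mm above the table; open, it stands upright outside the lane, its top 92 mm above the table.
- label_roll: Bystander: white label roll, 68 across, 50 high; origin under its centre.
- thermometer: Bystander: yellow handheld instrument, 140 x 68 x 23; origin under its centre.
- tape_roll: Bystander: red tape roll lying flat, 92 across, 19 high; origin under its centre.
- marker_2: Bystander: red marker pen, 138 long; origin under its centre.
- tube_clamp_1: Bystander: blue plastic tube clamp, 114 x 27 x 7; origin under its centre.
- rinse_bottle: Bystander: clear squeeze bottle with blue cap, 88 across, 278 high; origin under its centre.

How it is judged:
On the way, in this order (a step that is already met when the one before it is completed fails the run):
1. the rail is pressed and the gate stands open while the rack still waits in front of it (value of joint gate_hinge above 0.78 rad and x of rack in the frame of chute below -0.0925 m), for 0.1 s.
2. the rack has been pushed past the gate, home against the buffers, with the gate still held open (x of rack in the frame of chute above 0.101 m and value of joint gate_hinge above 0.78 rad and linear speed of rack below 0.03 m/s), for 0.1 s.
3. the rail is let up and the gate shuts behind the rack (value of joint gate_hinge below 0.05 rad and x of rack in the frame of chute above 0.101 m), for 0.2 s.
At the end, for the whole second after the job is handed in: The rack stands upright on the chute floor, at rest and in line with the chute, within 6 mm of home against the reader's buffers, and the gate is shut behind it (joint below 0.05 rad) (all of step 3 and x of rack in the frame of chute below 0.112 m and z of rack in the frame of chute below 0.01 m and angle between rack's own z axis and vertical below 0.05 rad and angle between the y axis of rack and the x axis of chute, either way round below 0.08 rad and linear speed of rack below 0.01 m/s); the robot touches nothing.
It fails at once if the gate touches the rack (the rack is pushed into the gate, or the gate falls against it) (contact force between gate and rack above 0.5 N).
It fails at once if the rack is lifted off the chute floor or tipped (z of rack in the frame of chute above 0.016 m or angle between rack's own z axis and vertical above 0.15 rad).
It fails at once if the rack is shoved along faster than 0.4 m/s (linear speed of rack above 0.4 m/s).
It fails at once if another thing on the table is moved by more than 15 mm (distance of any of label_roll, thermometer, tape_roll, marker_2, tube_clamp_1, rinse_bottle from where it was at the start of the episode above 0.015 m).
It also fails if it takes over 45 s, if anything falls off the work surface, if the arm or the gripper's body presses on something with over 40 N, if the wrist force passes 120 N, or if a joint passes its speed limit or range.

## Working session

There is one attempt and no reset: what is moved stays moved. The work goes in short steps, Python scripts to look and compute and a tool call to move; the robot and the scene stay as the last step left them, time stands still between calls to the robot, and variables do not carry over. Pictures are saved under pics/ and viewed, and the job is handed in when it is done.

Besides the shell and the picture viewer there is one more tool, called after "Emit:" by a JSON object that holds its "fn" and its "kwargs". servo_tool: Moves the arm, as the interface text tells. Its arguments: {"type":"object","properties":{"moves":{"type":"array","items":{"type":"array"}},"newtons":{"type":"number"}},"required":["moves"]}

```bash
mkdir -p pics; ls; python3 - <<'E'
from workcell import bot
import cv2
s=bot.read_state();print({k:(v if not hasattr(v,'round') else v) for k,v in s.items()})
for n in("top","side"):
    c=bot.read_camera(n);cv2.imwrite(f"pics/{n}0.png",c["pixels"][:,:,::-1])
    print(n,c["intrinsics"],c["dist"],c["R"],c["t"])
E
```

```text
pics
{'time': 0.0, 'q': array([ 1.21208856e+00,  2.64779524e-01,  1.60539945e+00,  6.92497820e-07,
        1.27371722e+00, -3.69383598e-02]), 'joint_vel': array([-4.40044721e-04, -3.31716151e-04,  2.63861876e-04, -2.06197674e-05,
       -5.92014439e-04, -3.72404159e-05]), 'joint_torque': array([-1.50845783e-03, -5.15101111e+01, -3.67313325e+01, -1.77138018e-04,
        1.27956702e-02,  1.57355157e-05]), 'tool_pos': array([0.21321787, 0.6396176 , 0.21713057]), 'tcp_rot': array([-0.50318396, -3.10057241,  0.0035471 ]), 'wrist_force': array([-0.0194509 , -0.01207553, -0.32566149]), 'torque': array([-0.01702722,  0.04879581,  0.03433826]), 'width': 0.997963947293385}
top [[385.47359901   0.         328.41524745]
 [  0.         385.47359901 202.32791639]
 [  0.           0.           1.        ]] [-0.01101387  0.          0.          0.          0.        ] [[-0.02999763 -0.99944899 -0.01420787]
 [-0.99593003  0.03109461 -0.08459607]
 [ 0.08499124  0.01161236 -0.99631403]] [0.12474588 0.57928258 1.00195635]
side [[482.90611367   0.         326.0644446 ]
 [  0.         482.90611367 195.10529994]
 [  0.           0.           1.        ]] [-0.01827667  0.          0.          0.          0.        ] [[ 0.84161131 -0.53991321  0.01356917]
 [-0.35534688 -0.57248165 -0.73891363]
 [ 0.40671733  0.61705631 -0.67366351]] [-0.42710862  0.29779029  1.05038851]
```

View pics/top0.png

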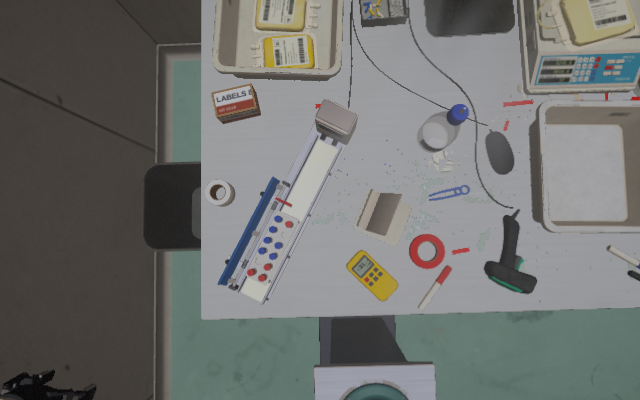

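View pics/side0.png

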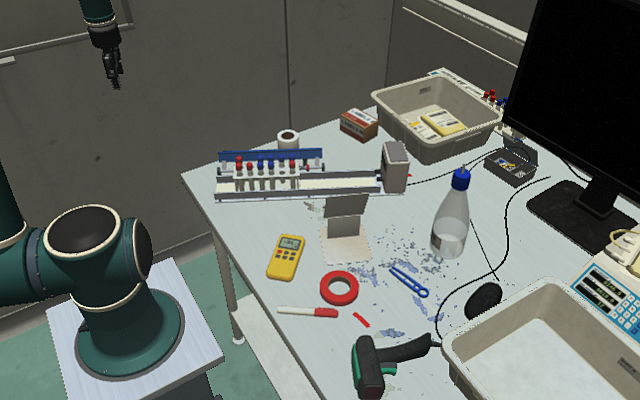

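```bash
python3 - <<'E'
import cv2
a=cv2.imread("pics/top0.png")[90:310,200:370];cv2.imwrite("pics/top0c.png",cv2.resize(a,None,fx=2.7,fy=2.7,interpolation=cv2.INTER_CUBIC)[:, :])
b=cv2.imread("pics/side0.png")[120:220,200:420];cv2.imwrite("pics/side0c.png",cv2.resize(b,None,fx=3.6,fy=3.6,interpolation=cv2.INTER_CUBIC))
E
```

```text
(no output)
```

View pics/top0c.png

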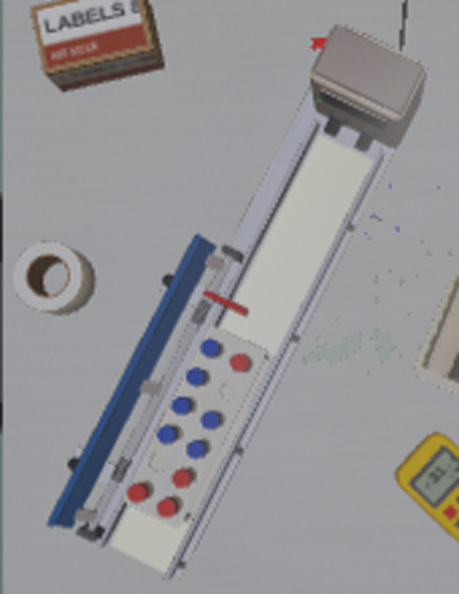

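View pics/side0c.png

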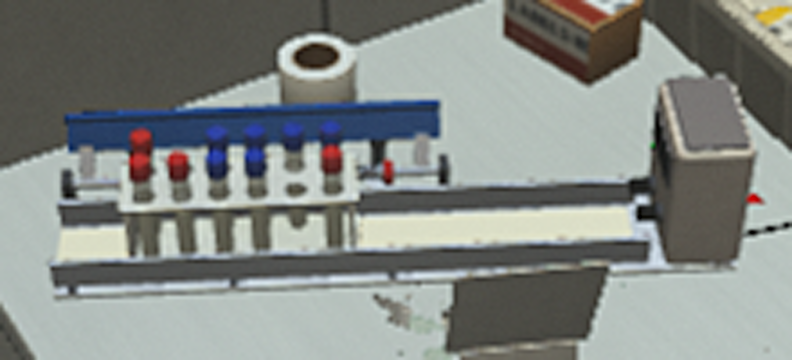

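```bash
cat > h.py <<'E'
import numpy as np, cv2
from workcell import bot
def rays(c,uv):
    p=cv2.undistortPoints(np.array(uv,float).reshape(-1,1,2),c["intrinsics"],c["dist"]).reshape(-1,2)
    d=np.c_[p,np.ones(len(p))]
    return d
def onz(c,uv,z):
    d=rays(c,uv)@c["R"]; o=-c["R"].T@c["t"]
    return o+d*((z-o[2])/d[:,2])[:,None]
def cloud(c):
    v,u=np.mgrid[0:400,0:640]; d=rays(c,np.c_[u.ravel(),v.ravel()])*c["depth"].reshape(-1,1)
    P=(d-c["t"])@c["R"]; return P.reshape(400,640,3)
def proj(c,X):
    r,_=cv2.Rodrigues(c["R"]); return cv2.projectPoints(np.array(X,float).reshape(-1,3),r,np.array(c["t"],float),c["intrinsics"],c["dist"])[0].reshape(-1,2)
E
python3 - <<'E'
from h import *
for n in("top","side"):
    c=bot.read_camera(n);np.savez(f"{n}1.npz",**c)
    P=cloud(c);h=cv2.cvtColor(c["pixels"],cv2.COLOR_RGB2HSV)
    m=cv2.inRange(h,(105,120,40),(125,255,170))
    k,l,s,_=cv2.connectedComponentsWithStats(m)
    for i in range(1,k):
        if s[i,4]>150:
            print(n,s[i]);
    # biggest blue comp within region
    reg=[i for i in range(1,k) if s[i,4]>150 and 200<s[i,0]<300]
    for i in reg:
        mm=l==i
        Q=P[mm&(c["depth"]>0)]
        print(len(Q),np.percentile(Q,[1,50,99],axis=0).round(3).tolist())
        ct=np.argwhere(mm)[:,::-1].astype(np.float32)
        print(cv2.boxPoints(cv2.minAreaRect(ct)).round(1).tolist())
E
```

```text
top [453 104  15  16 163]
top [218 177  57 108 761]
759 [[0.385, 0.246, 0.064], [0.489, 0.322, 0.079], [0.639, 0.381, 0.091]]
[[217.60000610351562, 282.79998779296875], [271.0, 176.0], [278.6000061035156, 179.8000030517578], [225.1999969482422, 286.6000061035156]]
side [ 218  148  104   21 1010]
side [452 168  19  23 310]
side [390 267  39  31 176]
1009 [[0.384, 0.226, 0.062], [0.499, 0.294, 0.08], [0.64, 0.381, 0.114]]
[[217.89999389648438, 151.10000610351562], [321.0, 147.3000030517578], [321.70001220703125, 166.1999969482422], [218.60000610351562, 170.0]]
```

```bash
python3 - <<'E'
from h import *
T=dict(np.load("top1.npz"));S=dict(np.load("side1.npz"))
print("cams",-T["R"].T@T["t"],-S["R"].T@S["t"])
L=onz(T,[[217.6,282.8],[271,176]],.089);print(L,np.linalg.norm(L[1]-L[0]))
ex=(L[1]-L[0])[:2];ex/=np.linalg.norm(ex);ey=np.array([-ex[1],ex[0]])
print("yaw",np.arctan2(ex[1],ex[0]))
O=L.mean(0)[:2]+.105*ex-.080*ey;print("O",O)
for n,c in(("top",T),("side",S)):
    P=cloud(c);ok=c["depth"]>0
    x=(P[...,:2]-O)@ex;y=(P[...,:2]-O)@ey;z=P[...,2]
    m=ok&(abs(y)<.06)&(z>.027)&(z<.037)&(x>.06)&(x<.18)
    hst,e=np.histogram(y[m],np.arange(-.06,.061,.002));print(n,"walltop y",[(round(a*1000),int(b)) for a,b in zip(e,hst) if b])
    m=ok&(abs(y)<.045)&(z>.002)&(z<.012)&(x>-.29)&(x<.2)
    print("floor y",np.percentile(y[m],[1,99]),"z",np.median(z[m]),"xmin",np.percentile(x[m],[0.5,1,2]))
    m=ok&(abs(y)<.045)&(z>.12)&(z<.14)&(x>.1)
    print("reader top x",np.percentile(x[m],[2,98]),"y",np.percentile(y[m],[2,98]) if m.sum() else 0)
    m=ok&(abs(y)<.04)&(z>.070)&(z<.08)&(x<.05)
    print("rack top x",np.percentile(x[m],[1,3,97,99]),"y",np.percentile(y[m],[2,98]))
E
```

```text
cams [0.49550949 0.0950295  1.04904057] [ 0.03806709 -0.70827097  0.93344523]
[[0.38659185 0.38576139 0.089     ]
 [0.64849062 0.24887924 0.089     ]] 0.2955125839344769
yaw -0.4816052551480664
O [0.57354156 0.19778386]
top walltop y [(-42, 29), (-40, 29), (-38, 20), (28, 1), (30, 26), (32, 33), (34, 19)]
floor y [-0.04444845  0.04451372] z 0.0057829131818118796 xmin [-0.27789622 -0.26680584 -0.26332548]
reader top x [0.21583922 0.271328  ] y [-0.04313161  0.0387391 ]
rack top x [-0.20828427 -0.20564468 -0.02892793 -0.00282286] y [-0.02910138  0.02930709]
side walltop y [(-48, 1), (-46, 3), (-44, 11), (-42, 27), (-40, 19), (-38, 15), (-36, 8), (-34, 3), (24, 1), (26, 6), (28, 12), (30, 28), (32, 18), (34, 15), (36, 7), (38, 2)]
floor y [-0.04457841  0.03778165] z 0.006837888085559973 xmin [-0.27841558 -0.26565561 -0.26257728]
reader top x [0.21668559 0.60881509] y [-0.04400674  0.03757769]
rack top x [-0.20725818 -0.20477352 -0.0272111  -0.00027482] y [-0.03056631  0.02785239]
```

```bash
cat > fit.py <<'E'
from h import *
T=dict(np.load("top1.npz"));S=dict(np.load("side1.npz"))
O=np.array([.57354,.19778]);yaw=-.4816
for it in range(4):
    ex=np.array([np.cos(yaw),np.sin(yaw)]);ey=np.array([-ex[1],ex[0]])
    X=[];Y=[];
    for c in(T,S):
        P=cloud(c);ok=c["depth"]>0
        x=(P[...,:2]-O)@ex;y=(P[...,:2]-O)@ey;z=P[...,2]
        for sg,lo,hi in((-1,-.25,.18),(1,.07,.18),):
            m=ok&(abs(y-sg*.0362)<(.012 if it<2 else .006))&(z>.029)&(z<.035)&(x>lo)&(x<hi)
            f=np.polyfit(x[m],y[m],1); 
            if it==3: print(sg,m.sum(),"slope",f[0],"y0",f[1])
            X.append(f[0]);Y.append([f[1],np.polyval(f,.125)])
    print(it,X,np.array(Y).round(4).tolist())
    yaw+=np.mean([X[0],X[2]])
    O=O+ey*(np.mean([np.mean([Y[0][1],Y[1][1]]),np.mean([Y[2][1],Y[3][1]])])-np.mean([X[0],X[2]])*.125)
print(O,yaw)
E
python3 fit.py
```

```text
0 [np.float64(-0.011955989595025371), np.float64(-0.007439072655543394), np.float64(-0.013234627087624025), np.float64(-0.005505237956325136)] [[-0.0382, -0.0397], [0.0335, 0.0326], [-0.0384, -0.04], [0.0329, 0.0322]]
1 [np.float64(0.000638152803556972), np.float64(0.005130566416492216), np.float64(-0.0006261966249646937), np.float64(0.007009485294264794)] [[-0.036, -0.036], [0.0357, 0.0363], [-0.0363, -0.0363], [0.035, 0.0359]]
2 [np.float64(0.0010423756527884727), np.float64(0.005124600440342721), np.float64(0.0004901743754888183), np.float64(0.00422050871292168)] [[-0.036, -0.0359], [0.0357, 0.0363], [-0.0363, -0.0363], [0.0353, 0.0358]]
-1 243 slope 0.0002761890492517898 y0 -0.0359424521144877
1 65 slope 0.00435988096169009 y0 0.03579557068090598
-1 232 slope 0.00013868806449600685 y0 -0.036248242230419135
1 58 slope 0.0034586841846138126 y0 0.03538354014967069
3 [np.float64(0.0002761890492517898), np.float64(0.00435988096169009), np.float64(0.00013868806449600685), np.float64(0.0034586841846138126)] [[-0.0359, -0.0359], [0.0358, 0.0363], [-0.0362, -0.0362], [0.0354, 0.0358]]
[0.5724805 0.1957564] -0.493215616681016
```

```bash
cat > ch.py <<'E'
from h import *
O=np.array([.5725,.1958]);yaw=-.4932
ex=np.array([np.cos(yaw),np.sin(yaw)]);ey=np.array([-ex[1],ex[0]])
def toC(P): 
    P=np.asarray(P,float); return np.stack([(P[...,:2]-O)@ex,(P[...,:2]-O)@ey,P[...,2]],-1)
def toW(C):
    C=np.atleast_2d(np.asarray(C,float)); return np.c_[O+C[:,:1]*ex+C[:,1:2]*ey,C[:,2]]
E
python3 - <<'E'
from ch import *
for n in("top","side"):
    c=dict(np.load(n+"1.npz"));C=toC(cloud(c));x,y,z=C[...,0],C[...,1],C[...,2];ok=c["depth"]>0
    hsv=cv2.cvtColor(c["pixels"],cv2.COLOR_RGB2HSV);blue=cv2.inRange(hsv,(105,120,40),(125,255,170))>0
    m=ok&blue&(y>.04)&(y<.1)&(z>.05)&(z<.1)&(x<.1);print(n,"rail x",np.percentile(x[m],[0,1,50,99,100]).round(4),"y",np.percentile(y[m],[1,99]).round(4))
    m=ok&(abs(y)<.03)&(abs(z-.006)<.004)&(x<-.15);print("mouth x",np.sort(x[m])[:12].round(4))
    red=((hsv[...,0]<8)|(hsv[...,0]>172))&(hsv[...,1]>120)
    m=ok&red&(y>0)&(y<.06)&(abs(x)<.03);print("gate x",np.percentile(x[m],[2,50,98]).round(4),"y",np.percentile(y[m],[2,98]).round(3),"z",np.percentile(z[m],[2,98]).round(3))
    m=ok&(abs(y)<.055)&(z>.05)&(z<.14)&(x>.17)&(x<.3);print("reader x",np.percentile(x[m],[1,5,50,95]).round(4))
    m=ok&(abs(y)<.028)&(z>.070)&(z<.079)&(x<-.0);h,e=np.histogram(x[m],np.arange(-.24,0,.003));print("rack top x",[(round(a*1e3),int(b)) for a,b in zip(e,h) if b]); print("y",np.percentile(y[m],[2,98]),m.sum())
    m=ok&(abs(y)<.04)&(z>.1)&(x<.0);print("caps x",np.percentile(x[m],[1,99]),"z",np.percentile(z[m],[50,90,99]))
    vis=c["pixels"][:,:,::-1].copy()
    pts=[[-.265,-.034,.006],[-.265,.034,.006],[.195,0,.04],[.045,.077,.089],[-.255,.077,.089],[0,.005,.065],[.2,-.0362,.032],[-.265,-.0362,.032]]
    big=cv2.resize(vis,None,fx=4,fy=4,interpolation=cv2.INTER_CUBIC)
    for p in proj(c,toW(pts)): cv2.circle(big,tuple(int(v) for v in (p*4+1.5)),4,(0,255,0),1)
    big=big[360:1240,800:1480] if n=="top" else big[480:880,800:1680]
    cv2.imwrite(f"pics/ov_{n}.png",cv2.resize(big,None,fx=.68,fy=.68) if n=="top" else cv2.resize(big,None,fx=.9,fy=.9))
E
```

```text
top rail x [-0.2534 -0.252  -0.1321  0.0363  0.042 ] y [0.0642 0.0801]
mouth x [-0.3443 -0.3385 -0.335  -0.3349 -0.3264 -0.3253 -0.3251 -0.3231 -0.3202
 -0.3156 -0.315  -0.3125]
gate x [-0.0038 -0.0015  0.0007] y [0.01  0.052] z [0.049 0.077]
reader x [0.2097 0.2106 0.2343 0.2677]
rack top x [(-213, 1), (-210, 23), (-207, 25), (-204, 10), (-201, 10), (-198, 9), (-195, 9), (-192, 10), (-189, 14), (-186, 20), (-183, 29), (-180, 24), (-177, 24), (-174, 21), (-171, 18), (-168, 10), (-165, 10), (-162, 12), (-159, 13), (-156, 23), (-153, 25), (-150, 25), (-147, 25), (-144, 11), (-141, 10), (-138, 7), (-135, 9), (-132, 8), (-129, 18), (-126, 26), (-123, 23), (-120, 22), (-117, 26), (-114, 10), (-111, 9), (-108, 9), (-105, 8), (-102, 9), (-99, 17), (-96, 26), (-93, 21), (-90, 29), (-87, 26), (-84, 12), (-81, 12), (-78, 10), (-75, 7), (-72, 12), (-69, 21), (-66, 21), (-63, 28), (-60, 28), (-57, 17), (-54, 15), (-51, 8), (-48, 4), (-45, 9), (-42, 12), (-39, 16), (-36, 30), (-33, 29), (-30, 19), (-27, 2), (-6, 7)]
y [-0.02737956  0.02678544] 1040
caps x [-0.19700215 -0.03952244] z [0.11108646 0
[... 411 characters left out ...]
6, 7), (-183, 12), (-180, 14), (-177, 14), (-174, 9), (-171, 7), (-168, 4), (-165, 4), (-162, 4), (-159, 3), (-156, 13), (-153, 16), (-150, 14), (-147, 13), (-144, 12), (-141, 6), (-138, 4), (-135, 3), (-132, 2), (-129, 3), (-126, 14), (-123, 15), (-120, 12), (-117, 14), (-114, 9), (-111, 3), (-108, 2), (-105, 3), (-102, 4), (-99, 4), (-96, 10), (-93, 23), (-90, 18), (-87, 11), (-84, 13), (-81, 7), (-78, 8), (-75, 7), (-72, 8), (-69, 6), (-66, 12), (-63, 12), (-60, 13), (-57, 16), (-54, 10), (-51, 3), (-48, 3), (-45, 2), (-42, 4), (-39, 6), (-36, 11), (-33, 13), (-30, 13), (-27, 7), (-6, 2)]
y [-0.02712196  0.02576286] 540
caps x [-0.19631355 -0.03794223] z [0.10963041 0.11326725 0.115352  ]
```

View pics/ov_top.png

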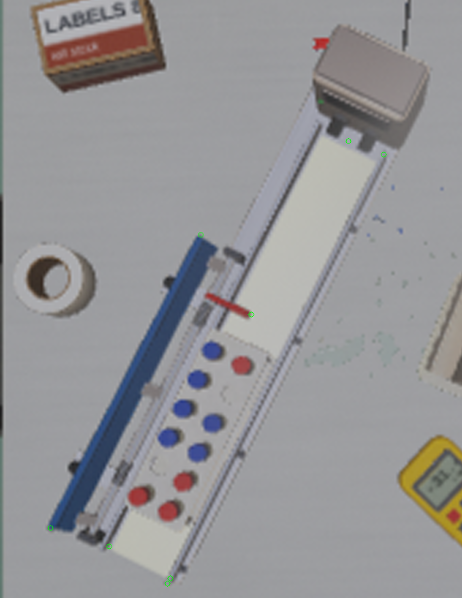

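View pics/ov_side.png

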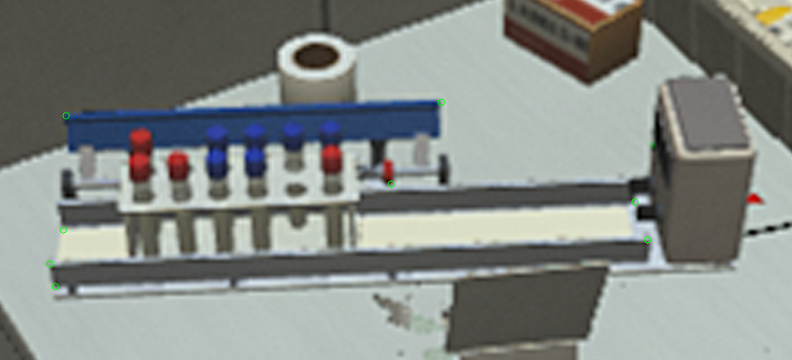

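Emit:
{"fn": "servo_tool", "kwargs": {"moves": [[75,[0,0,0],0.086],[75,[0,0,0],0.086],[75,[-0.025,-0.015,0],0],[75,[-0.025,-0.015,0],0],[75,[-0.025,-0.015,0],0],[75,[-0.025,-0.015,0],0],[75,[-0.025,-0.015,0],0],[75,[-0.025,-0.015,0],0]], "newtons": 20}}

```text
time: 0.87
tool_pos: [0.3003, 0.4873, 0.2139]
tcp_rot: [-0.767, -3.044, 0.006]
wrist_force: [-0.2, -0.2, 0.8]
width: 0.705
```

```bash
sed -i 's/O=np.array.*/O=np.array([.5712,.1965]);yaw=-.4932/' ch.py
cat > st.py <<'E'
from ch import *
from scipy.spatial.transform import Rotation as Rn
s=bot.read_state();R=Rn.from_rotvec(s["tcp_rot"]).as_matrix()
print("t",round(s["time"],3),"tcpC",(toC(s["tool_pos"])*1e3).round(1),"x-axis yaw rel -ex",round(float(np.arctan2(-R[:2,0]@ey,-R[:2,0]@ex)),4),"tilt",R[:,2].round(3),"F",s["wrist_force"].round(2),"w",round(s["width"],3))
E
python3 st.py
```

```text
t 0.867 tcpC [-376.3  127.8  213.9] x-axis yaw rel -ex -0.0008 tilt [-0.004 -0.003 -1.   ] F [-0.15 -0.25  0.76] w 0.705
```

Emit:
{"fn": "servo_tool", "kwargs": {"moves": [[75,[-0.025,-0.014,0],0],[75,[-0.025,-0.014,0],0],[75,[-0.025,-0.014,0],0],[75,[-0.025,-0.014,0],0],[75,[-0.025,-0.014,0],0],[75,[-0.015,-0.01,0],0],[75,[0,0,0],0],[75,[0,0,0],0]]}}

```text
time: 1.53
tool_pos: [0.39, 0.3375, 0.2129]
tcp_rot: [-0.775, -3.043, 0.01]
wrist_force: [-0.2, -0.1, -0.3]
width: 0.71
```

```bash
python3 st.py; python3 - <<'E'
from ch import *
for n in("top","side"):
    c=bot.read_camera(n);np.savez(n+"2.npz",**c)
    cv2.imwrite(f"pics/{n}2.png",cv2.resize(c["pixels"][40:320,180:400,::-1] if n=="top" else c["pixels"][20:260,150:430,::-1],None,fx=2.1,fy=2.1,interpolation=cv2.INTER_CUBIC))
E
```

```text
t 1.533 tcpC [-226.3   38.4  212.9] x-axis yaw rel -ex -0.0057 tilt [-0.003 -0.006 -1.   ] F [-0.17 -0.12 -0.31] w 0.71
```

View pics/side2.png

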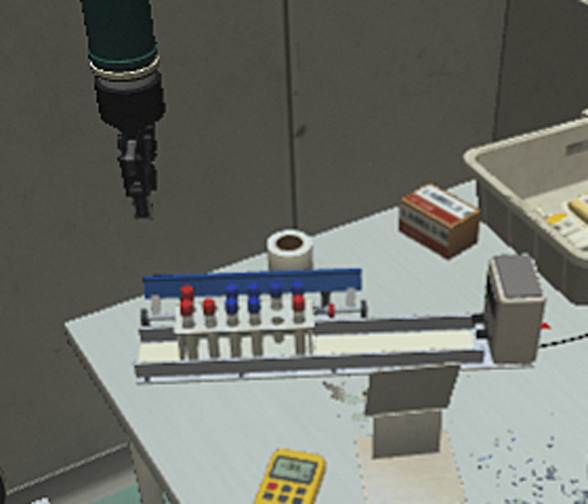

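View pics/top2.png

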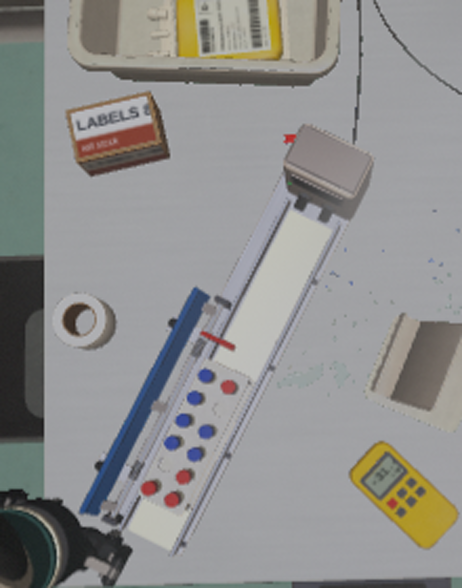

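```bash
python3 - <<'E'
from ch import *
s=bot.read_state();tc=toC(s["tool_pos"])
for n in("top","side"):
    c=dict(np.load(n+"2.npz"));D=toC(cloud(c))-tc;ok=(c["depth"]>0)&(abs(D[...,:2])<.09).all(-1)&(D[...,2]>-.06)&(D[...,2]<.13)
    Q=D[ok]*1e3;print(n,len(Q))
    for a in range(-50,120,8):
        q=Q[(Q[:,2]>=a)&(Q[:,2]<a+8)]
        if len(q)>1: print(a,len(q),"x",np.percentile(q[:,0],[2,98]).round(0),"y",np.percentile(q[:,1],[2,98]).round(0), "ygt0 n",(q[:,1]>0).sum(), np.sort(q[:,1]).round(0)[::max(1,len(q)//8)])
E
```

```text
top 609
14 2 x [8. 9.] y [-36.  28.] ygt0 n 1 [-38.  29.]
22 12 x [ 7. 11.] y [-42.  35.] ygt0 n 5 [-43. -41. -38. -38. -36. -33. -31.  30.  30.  31.  35.  35.]
30 10 x [ 3. 11.] y [-44.  32.] ygt0 n 3 [-44. -44. -40. -38. -37. -35. -34.  30.  32.  33.]
38 11 x [ 5. 12.] y [-44.  34.] ygt0 n 2 [-44. -44. -43. -42. -39. -37. -36. -32. -31.  34.  34.]
46 4 x [ 7. 11.] y [-43. -33.] ygt0 n 0 [-44. -37. -35. -33.]
54 4 x [ 6. 12.] y [-47.  37.] ygt0 n 1 [-47. -44. -32.  42.]
62 60 x [-8. 13.] y [-57.  59.] ygt0 n 10 [-60. -45. -42. -41. -39. -37. -35. -34.  52.]
70 53 x [-2. 13.] y [-60.  62.] ygt0 n 24 [-62. -53. -46. -42. -39.  49.  51.  54.  57.]
78 44 x [ 2. 17.] y [-62.  63.] ygt0 n 11 [-64. -55. -36. -35. -33. -28. -25.  52.  59.]
86 50 x [ 4. 17.] y [-64.  61.] ygt0 n 14 [-65. -56. -34. -32. -30. -27.  52.  53.  61.]
94 25 x [10. 17.] y [-64.  63.] ygt0 n 7 [-65. -60. -29. -28. -26. -22.  53.  58.  64.]
102 62 x [-6. 17.] y [-64.  63.] ygt0 n 25 [-66. -55. -53. -50. -24. -20.  52.  55.  57.]
110 54 x [-11.  18.] y [-68.  63.] ygt0 n 17 [-68. -66. -59. -53. -48. -32. -20.  56.  58.
[... 698 characters left out ...]
.] y [-62.  37.] ygt0 n 6 [-62. -61. -59. -59. -54. -43. -37.  28.  33.]
70 45 x [-10.  14.] y [-64.  32.] ygt0 n 4 [-65. -62. -60. -60. -57. -56. -53. -41. -36.]
78 32 x [-11.  18.] y [-65.  27.] ygt0 n 4 [-66. -63. -62. -61. -51. -36. -31.  24.]
86 44 x [-9. 18.] y [-66.  22.] ygt0 n 4 [-69. -64. -62. -61. -59. -34. -30. -22.  18.]
94 50 x [-11.  17.] y [-68.  17.] ygt0 n 2 [-69. -66. -65. -64. -62. -60. -29. -24.  17.]
102 51 x [-16.  19.] y [-68.  13.] ygt0 n 2 [-68. -67. -65. -64. -62. -27. -24. -21. -16.]
110 85 x [-18.  20.] y [-68.  18.] ygt0 n 17 [-70. -67. -65. -59. -25. -20. -17.   6.  13.]
118 103 x [-18.  18.] y [-68.  11.] ygt0 n 6 [-69. -65. -62. -57. -47. -39. -35. -16.  -8.]
```

```bash
python3 st.py; python3 - <<'E'
from ch import *
s=bot.read_state();tc=toC(s["tool_pos"])
for n in("top","side"):
    c=bot.read_camera(n)
    b=cv2.resize(c["pixels"][:,:,::-1],None,fx=5,fy=5,interpolation=cv2.INTER_CUBIC)
    P=[tc+[dx,dy,dz] for dx in(-.011,.011) for dy in(-.03,-.045,.03,.045) for dz in(-.025,)]+[tc,tc+[0,0,.06]]
    pp=proj(c,toW(P));print(n,pp[-2:])
    for p in pp: cv2.circle(b,tuple(int(v) for v in p*5+2),4,(0,255,0),1)
    u,v=(pp[-2]*5).astype(int);u0=max(u-300,0);v0=max(v-300,0)
    cv2.imwrite(f"pics/g_{n}.png",b[v0:v0+500,u0:u0+600])
E
```

```text
t 1.633 tcpC [-227.2   38.9  212.9] x-axis yaw rel -ex -0.0039 tilt [-0.003 -0.006 -1.   ] F [-0.7   0.48  0.33] w 0.707
top [[222.21698781 287.9032307 ]
 [213.53599413 292.00721646]]
side [[220.44646824 122.5661742 ]
 [217.33807968 102.88746749]]
```

View pics/g_side.png

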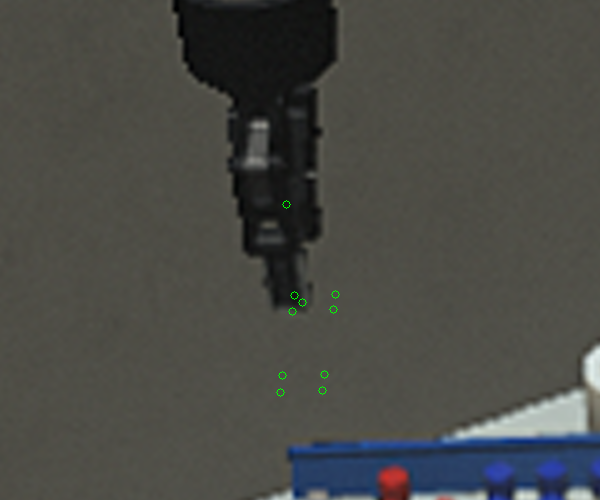

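View pics/g_top.png

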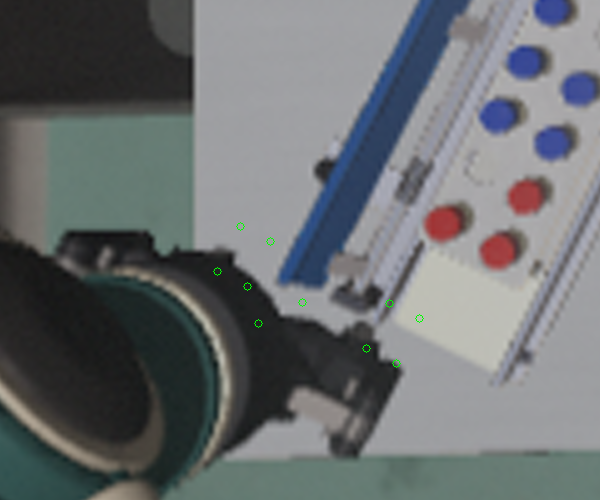

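```bash
python3 - <<'E'
from ch import *
from scipy.spatial.transform import Rotation as Rn
tp=np.array([0.21321787, 0.6396176 , 0.21713057]);R=Rn.from_rotvec([-0.50318396, -3.10057241,  0.0035471 ]).as_matrix()
def ana(tp,R,f):
  for n in("top","side"):
    c=dict(np.load(n+f+".npz"));P=cloud(c);Q=(P-tp)@R   # tool coords
    ok=(c["depth"]>0)&(abs(Q[...,:2])<.1).all(-1)&(Q[...,2]<.08)&(Q[...,2]>-.2)
    q=Q[ok]*1e3
    print(n,len(q))
    for a in range(60,-150,-10):
        w=q[(q[:,2]<=a)&(q[:,2]>a-10)]
        if len(w)>1: print(a,len(w),"x",np.percentile(w[:,0],[2,50,98]).round(0),"y-",w[w[:,1]<0,1].round(0)[::max(1,len(w)//6)],"y+",w[w[:,1]>0,1].round(0)[::max(1,len(w)//6)])
ana(tp,R,"1")
s=bot.read_state();print(s["q"]); 
E
```

```text
top 1696
-20 17 x [-10.  -4.   8.] y- [-46. -48. -48.] y+ [45. 43. 45. 45. 43. 45.]
-30 58 x [-12.  -5.   9.] y- [-42. -49. -56.] y+ [49. 44. 45. 42. 42.]
-40 77 x [-13.  -7.   8.] y- [-44. -49. -58.] y+ [58. 46. 45. 45.]
-50 71 x [-12.  -6.   9.] y- [-46. -51. -55.] y+ [48. 44. 46. 44. 43.]
-60 44 x [-14. -10.   1.] y- [-44. -52. -55.] y+ [57. 64. 61. 44.]
-70 151 x [-15. -12.   2.] y- [-37. -54. -64.] y+ [73. 48. 52. 51.]
-80 169 x [-18. -11.   6.] y- [ -2. -41. -40.] y+ [73. 61. 43. 16.]
-90 182 x [-19. -13.  -2.] y- [ -0. -38. -35. -64.] y+ [73. 59. 18.]
-100 124 x [-20. -13.  -4.] y- [ -9. -27. -34.] y+ [71. 59. 60.  4.]
-110 152 x [-21. -12.  -4.] y- [ -6. -17. -22. -27.] y+ [69. 55. 56.]
-120 100 x [-20. -10.   4.] y- [-11. -27.] y+ [70. 58. 56. 53. 61. 62.]
-130 20 x [-13.  -4.   6.] y- [] y+ [65. 58. 63. 65. 57. 63. 61.]
-140 75 x [-39. -34. -22.] y- [ -0.  -6. -17. -22. -27.] y+ [16.  8.]
side 1262
-20 9 x [-6. -1.  6.] y- [-43. -46. -44. -45. -49. -47.] y+ [43. 46. 45.]
-30 40 x [-9. -2. 10.] y- [-41. -52. -54. -47.] y+ [49. 45. 44.]
-40 36 x [-11.  -4.   9.] y- [-44. -46. -56. -54.] y+ [54. 44. 45.]
-50 33 x [-12.  -5.   9.] y- [-49. -52. -54. -59. -57.] y+ [46. 47.]
-60 26 x [-12.  -7.   7.] y- [-53. -55. -53. -55. -58.] y+ [50. 42. 38.]
-70 39 x [-13.  -7.  11.] y- [-38. -42. -69. -68. -70.] y+ [72. 47.]
-80 58 x [-17.  -6.  10.] y- [-29. -46. -71. -73. -74. -75.] y+ [64.]
-90 59 x [-19. -12.  10.] y- [-25. -36. -37. -67. -72. -68.] y+ [71. 29.]
-100 69 x [-19.  -9.  11.] y- [-15. -31. -65. -66. -68. -69.] y+ [66.]
-110 82 x [-20. -11.  18.] y- [-11. -31. -25. -68. -68. -66.] y+ [32. 12.]
-120 97 x [-19.  -6.  16.] y- [ -8. -16. -41. -56. -66. -68.] y+ [21.]
-130 58 x [-12.  -3.  11.] y- [-12. -23. -25. -29. -40. -63. -68.] y+ []
-140 83 x [-37.  -4.  32.] y- [ -1. -18. -29. -24. -30. -37. -33.] y+ []
[ 0.66992777 -0.03008564  1.94096725 -0.0026602   1.2370975  -0.40426196]
```

Emit:
{"fn": "servo_tool", "kwargs": {"moves": [[75,[0.004,0.005,0],0],[75,[0,0,0.015],0],[75,[0,0,0.015],0],[75,[0,0,0.015],0],[75,[0,0,0.015],0],[75,[0,0,0.015],0],[75,[0,0,0.005],0],[75,[0,0,0],0]]}}

```text
time: 2.4
tool_pos: [0.3849, 0.3566, 0.1317]
tcp_rot: [-0.754, -3.049, -0.0]
wrist_force: [0.1, 0.2, 0.3]
width: 0.708
```

```bash
python3 st.py; python3 - <<'E'
from ch import *
for n in("top","side"):
    c=bot.read_camera(n);np.savez(n+"3.npz",**c)
    cv2.imwrite(f"pics/{n}3.png",cv2.resize(c["pixels"][150:330,180:330,::-1] if n=="top" else c["pixels"][60:220,170:350,::-1],None,fx=3.3,fy=3.3,interpolation=cv2.INTER_CUBIC))
E
python3 st.py
```

```text
t 2.4 tcpC [-239.9   52.8  131.7] x-axis yaw rel -ex 0.0086 tilt [-0.001  0.    -1.   ] F [0.11 0.18 0.25] w 0.708
t 2.5 tcpC [-239.3   53.2  133. ] x-axis yaw rel -ex 0.0084 tilt [ 0.001  0.001 -1.   ] F [0.29 0.64 0.08] w 0.707
```

View pics/side3.png

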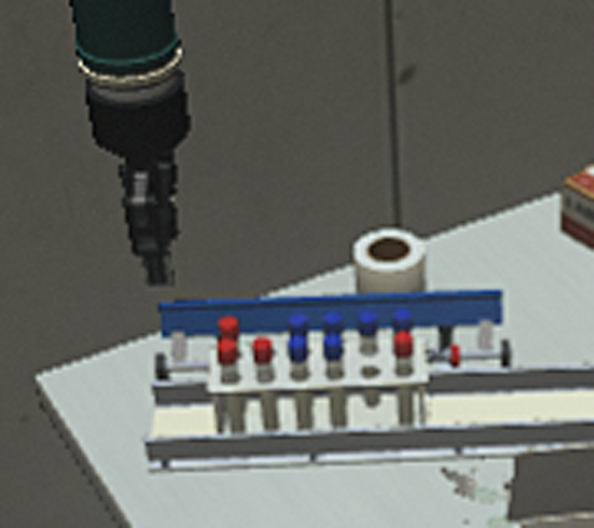

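View pics/top3.png

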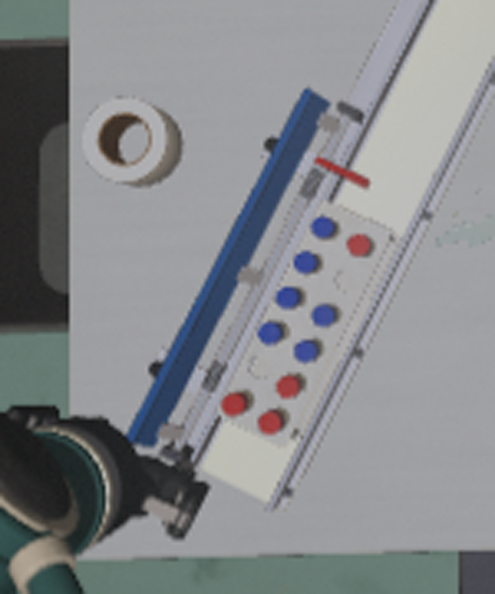

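```bash
cat > grip.py <<'E'
from ch import *
import sys
from scipy.spatial.transform import Rotation as Rn
def ana(save=None):
  s=bot.read_state();tp=s["tool_pos"];R=Rn.from_rotvec(s["tcp_rot"]).as_matrix()
  for n in("top","side"):
    c=bot.read_camera(n);P=cloud(c);Q=(P-tp)@R;C=toC(P)
    ok=(c["depth"]>0)&(abs(Q[...,:2])<.09).all(-1)&(Q[...,2]<.06)&(Q[...,2]>-.06)
    hsv=c["pixels"].max(-1).astype(int); sat=c["pixels"].max(-1).astype(int)-c["pixels"].min(-1)
    ok&=(hsv<90)&(sat<25)
    q=C[ok]*1e3
    print(n,len(q),"tcpC",(toC(tp)*1e3).round(1))
    for a in range(30,260,8):
        w=q[(q[:,2]>=a)&(q[:,2]<a+8)]
        if len(w)>3: print(a,len(w),"x",np.percentile(w[:,0],[2,50,98]).round(0),"y",np.sort(w[:,1]).round(0)[::max(1,len(w)//8)])
ana()
E
python3 grip.py; python3 st.py
```

```text
top 29 tcpC [-239.3   53.2  133. ]
158 12 x [-237. -231. -228.] y [ 9. 11. 15. 16. 16. 17. 20. 22. 83. 87. 89. 96.]
166 6 x [-234. -230. -229.] y [10. 12. 17. 18. 19. 21.]
174 5 x [-235. -229. -229.] y [ 9. 10. 17. 18. 22.]
side 132 tcpC [-239.3   53.2  133. ]
70 8 x [-202. -187. -149.] y [-32. -31. -29. -29. -28. -28. -18. -16.]
78 5 x [-249. -189. -183.] y [-20. -19. -17.  11.  74.]
150 19 x [-247. -234. -228.] y [15. 17. 18. 19. 19. 20. 82. 85. 85. 90.]
158 30 x [-249. -235. -228.] y [ 8. 10. 11. 12. 15. 18. 19. 79. 84. 85.]
166 28 x [-248. -234. -228.] y [ 8. 10. 11. 13. 15. 17. 20. 81. 83. 86.]
174 26 x [-248. -236. -228.] y [ 8. 10. 14. 14. 15. 16. 17. 18. 85.]
182 11 x [-243. -233. -227.] y [ 8. 10. 13. 14. 17. 18. 81. 82. 83. 86. 91.]
t 2.6 tcpC [-238.6   53.9  134.1] x-axis yaw rel -ex 0.0079 tilt [ 0.003  0.003 -1.   ] F [0.17 0.14 0.54] w 0.703
```

Emit:
{"fn": "servo_tool", "kwargs": {"moves": [[75,[-0.006,-0.007,0],0],[75,[0,0,0],0],[75,[0,0,0],0],[75,[0,0,0.005],0],[75,[0,0,0.005],0],[75,[0,0,0.005],0],[75,[0,0,0.005],0],[75,[0,0,0],0]]}}

```text
time: 3.27
tool_pos: [0.3917, 0.3484, 0.1166]
tcp_rot: [0.756, 3.042, 0.015]
wrist_force: [0.7, 0.2, 0.9]
width: 0.705
```

```bash
python3 st.py
```

```text
t 3.267 tcpC [-230.    48.9  116.6] x-axis yaw rel -ex 0.0063 tilt [ 0.009  0.008 -1.   ] F [0.72 0.21 0.93] w 0.705
```

Emit:
{"fn": "servo_tool", "kwargs": {"moves": [[75,[0,-0.003,0.006],0],[75,[0,0,0.006],0],[75,[0,0,0.006],0],[75,[0,0,0.006],0],[75,[0,0,0.003],0],[75,[0,0,0],0],[75,[0,0,0],0],[75,[0,0,0],0]]}}

```text
time: 3.93
tool_pos: [0.3891, 0.3448, 0.0844]
tcp_rot: [0.756, 3.045, 0.01]
wrist_force: [-0.5, -0.3, -0.1]
width: 0.707
```

```bash
python3 st.py;python3 grip.py; python3 - <<'E'
from ch import *
for n in("top","side"):
    c=bot.read_camera(n)
    cv2.imwrite(f"pics/{n}4.png",cv2.resize(c["pixels"][150:330,180:330,::-1] if n=="top" else c["pixels"][60:220,170:350,::-1],None,fx=3.3,fy=3.3,interpolation=cv2.INTER_CUBIC))
E
python3 st.py
```

```text
t 3.933 tcpC [-230.7   44.4   84.4] x-axis yaw rel -ex 0.0067 tilt [ 0.006  0.005 -1.   ] F [-0.48 -0.3  -0.1 ] w 0.707
top 50 tcpC [-230.7   44.4   84.4]
30 8 x [-239. -203. -185.] y [34. 46. 92. 92. 94. 96. 98. 98.]
38 14 x [-235. -200. -182.] y [45. 47. 47. 47. 51. 54. 54. 55. 93. 94. 94. 95. 97. 99.]
110 6 x [-227. -222. -221.] y [ 0.  3.  7.  8. 11. 12.]
side 310 tcpC [-230.7   44.4   84.4]
30 42 x [-259. -193. -143.] y [-42. -39. -38. -37. -27. -20. -12.  33.  47.]
38 25 x [-260. -202. -155.] y [-28. -24. -20. -15.  -2.  41.  43.  46.  57.]
46 17 x [-259. -185. -156.] y [-30. -23. -22. -19. -18.  36.  43.  47.  50.]
54 15 x [-200. -183. -153.] y [-31. -23. -22. -22. -21. -20. -19. -18. -17. -17. -16. -16. -15. -14.
 -14.]
62 5 x [-202. -183. -145.] y [-25. -21. -20.  58.  64.]
70 13 x [-203. -189. -141.] y [-33. -32. -30. -29. -29. -29. -28. -28. -28. -28. -27. -26. -12.]
78 7 x [-195. -187. -182.] y [-21. -21. -21. -19. -19. -14.   9.]
102 14 x [-238. -224. -180.] y [ 6.  8.  9.  9. 10. 11. 11. 17. 71. 75. 76. 76. 79. 82.]
110 21 x [-239. -227. -220.] y [-3.  2.  2.  5.  8.  9. 12. 75. 77. 77. 81.]
118 22 x [-241. -225. -221.] y [-3. -0.  1.  1.  2.  2.  3.  7. 10. 73. 78.]
126 24 x [-238. -228. -220.] y [-1.  2.  2.  3.  4.  6.  9. 76.]
134 5 x [-230. -220. -219.] y [ 9. 76. 78. 81. 83.]
t 4.133 tcpC [-230.5   44.8   84.8] x-axis yaw rel -ex 0.0066 tilt [ 0.007  0.006 -1.   ] F [ 0.59  0.24 -0.88] w 0.707
```

View pics/side4.png

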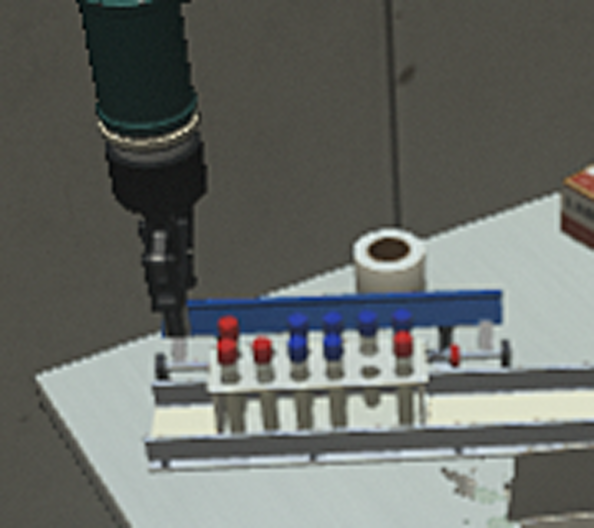

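View pics/top4.png

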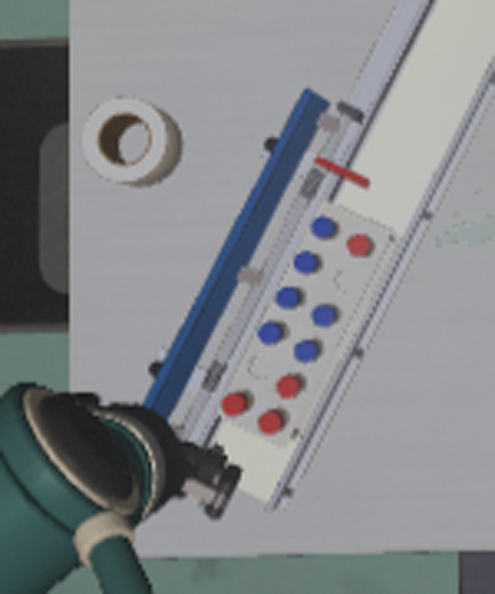

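Emit:
{"fn": "servo_tool", "kwargs": {"moves": [[75,[0,0,0.006],0],[75,[0,0,0.006],0],[75,[0,0,0.006],0],[75,[0,0,0.006],0],[75,[0,0,0.006],0],[75,[0,0,0.006],0],[75,[0,0,0],0],[75,[0,0,0],0]]}}

```text
time: 4.8
tool_pos: [0.3998, 0.3604, 0.057]
tcp_rot: [0.755, 3.029, 0.064]
wrist_force: [0.8, 0.3, 2.3]
width: 0.705
```

```bash
cat > look.py <<'E'
from ch import *
import sys
k=sys.argv[1]
c=bot.read_camera("side");t=bot.read_camera("top")
np.savez("s.npz",**c)
a=cv2.resize(c["pixels"][90:220,180:330,::-1],None,fx=3.3,fy=3.3,interpolation=cv2.INTER_CUBIC)
b=cv2.resize(t["pixels"][150:310,200:300,::-1],None,fx=2.7,fy=2.7,interpolation=cv2.INTER_CUBIC)
H=max(a.shape[0],b.shape[0]);a=cv2.copyMakeBorder(a,0,H-a.shape[0],0,0,0);b=cv2.copyMakeBorder(b,0,H-b.shape[0],0,0,0)
cv2.imwrite(f"pics/l{k}.png",np.hstack([a,b]))
for n,c in(("top",t),("side",c)):
    C=toC(cloud(c));x,y,z=C[...,0],C[...,1],C[...,2];ok=c["depth"]>0
    hsv=cv2.cvtColor(c["pixels"],cv2.COLOR_RGB2HSV);blue=cv2.inRange(hsv,(105,120,40),(125,255,170))>0
    m=ok&blue&(y>.055)&(y<.13)&(z>.03)&(z<.1)&(x<.1)
    if m.sum()>20: print(n,"rail z",(np.percentile(z[m],[2,50,98])*1e3).round(0),"y",(np.percentile(y[m],[2,50,98])*1e3).round(0))
    g=c["pixels"].astype(int); m=ok&(abs(y)<.03)&(z>.072)&(z<.08)&(g.min(-1)>140)
    print("rack top x",(np.percentile(x[m],[1,3,97,99])*1e3).round(0))
E
python3 st.py; python3 look.py 5;python3 st.py; python3 grip.py |grep -v " y \[-[2-4]"
```

```text
t 4.8 tcpC [-228.6   63.3   57. ] x-axis yaw rel -ex 0.0043 tilt [ 0.028  0.035 -0.999] F [0.76 0.32 2.33] w 0.705
top rail z [55. 66. 78.] y [72. 83. 94.]
rack top x [-207. -205.  -29.  -26.]
side rail z [57. 68. 78.] y [72. 85. 96.]
rack top x [-206. -204.  -27.  -25.]
t 4.9 tcpC [-228.5   63.2   57. ] x-axis yaw rel -ex 0.0039 tilt [ 0.028  0.035 -0.999] F [-0.04  0.75  1.97] w 0.705
top 32 tcpC [-228.5   63.2   57. ]
38 7 x [-194. -188. -181.] y [46. 46. 47. 47. 47. 54. 54.]
86 9 x [-226. -219. -188.] y [-17.  18.  18.  20.  24.  25.  26.  28.  97.]
side 265 tcpC [-228.5   63.2   57. ]
94 18 x [-236. -224. -219.] y [16. 18. 18. 20. 21. 24. 25. 86. 95.]
102 11 x [-235. -227. -218.] y [15. 16. 17. 18. 18. 25. 87. 90. 91. 92. 95.]
```

View pics/l5.png

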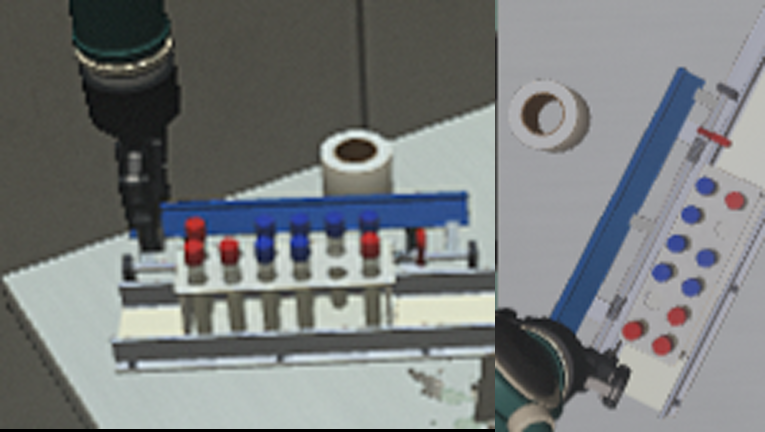

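Emit:
{"fn": "servo_tool", "kwargs": {"moves": [[75,[0,0,-0.015],0],[75,[0,0,-0.015],0],[75,[0,-0.01,-0.005],0],[75,[0,-0.01,0],0],[75,[0,0,0],0],[75,[0,0,0],0],[75,[0,0,0],0],[75,[0,0,0],0]]}}

```text
time: 5.67
tool_pos: [0.3828, 0.3329, 0.0858]
tcp_rot: [0.759, 3.037, 0.043]
wrist_force: [-0.0, 0.2, -0.4]
width: 0.71
```

```bash
python3 st.py; python3 look.py 6;python3 st.py; python3 grip.py |grep -v " y \[-[2-4]"
```

```text
t 5.667 tcpC [-230.5   31.    85.8] x-axis yaw rel -ex 0.0031 tilt [ 0.017  0.024 -1.   ] F [-0.03  0.25 -0.43] w 0.71
top rail z [64. 79. 91.] y [64. 72. 80.]
rack top x [-207. -205.  -30.  -27.]
side rail z [64. 78. 90.] y [64. 73. 81.]
rack top x [-206. -204.  -27.  -25.]
t 5.767 tcpC [-230.5   31.2   85.9] x-axis yaw rel -ex 0.0033 tilt [ 0.017  0.024 -1.   ] F [-0.1   0.12 -0.47] w 0.71
top 51 tcpC [-230.5   31.2   85.9]
30 12 x [-230. -206. -192.] y [34. 34. 46. 92. 93. 95. 96. 96. 98. 98. 98. 99.]
38 14 x [-237. -194. -180.] y [46. 47. 47. 47. 47. 47. 53. 54. 54. 54. 55. 92. 93. 94.]
110 4 x [-225. -223. -220.] y [-11.  -4.  64.  74.]
118 4 x [-225. -221. -220.] y [-14.  -6.  -3.  65.]
142 4 x [-225. -220. -218.] y [-13. -10.  71.  76.]
side 301 tcpC [-230.5   31.2   85.9]
102 8 x [-228. -222. -180.] y [-6. 16. 17. 61. 62. 62. 64. 67.]
110 22 x [-240. -227. -221.] y [-15. -13. -12. -11. -10.  -9.  -7.  -5.  59.  61.  63.]
118 25 x [-239. -225. -220.] y [-14. -13. -12. -10.  -9.  -8.  -2.  60.  67.]
126 25 x [-241. -230. -219.] y [-16. -13. -12. -10.  -8.  -6.  -4.  62.  69.]
134 6 x [-236. -224. -221.] y [-16. -14.  59.  59.  61.  63.]
```

Emit:
{"fn": "servo_tool", "kwargs": {"moves": [[75,[0,0.005,0],0],[75,[0,0,0.006],0],[75,[0,0,0.007],0],[75,[0,-0.001,0.008],0],[75,[0,-0.002,0.009],0],[75,[0,-0.002,0.009],0],[75,[0,-0.002,0.005],0],[75,[0,-0.001,0.002],0]]}}

```text
time: 6.53
tool_pos: [0.388, 0.3384, 0.0398]
tcp_rot: [0.757, 3.03, 0.064]
wrist_force: [-0.2, -0.3, 2.9]
width: 0.705
```

```bash
python3 st.py; python3 look.py 7; python3 grip.py |grep -v " y \[-[2-4]"
```

```text
t 6.533 tcpC [-228.5   38.3   39.8] x-axis yaw rel -ex 0.0035 tilt [ 0.027  0.035 -0.999] F [-0.21 -0.27  2.93] w 0.705
top rail z [55. 67. 78.] y [72. 83. 94.]
rack top x [-207. -205.  -29.  -27.]
side rail z [57. 68. 78.] y [71. 85. 95.]
rack top x [-206. -204.  -27.  -25.]
top 36 tcpC [-228.6   37.9   39.9]
30 4 x [-230. -211. -189.] y [34. 35. 46. 54.]
38 5 x [-191. -185. -180.] y [46. 47. 47. 47. 53.]
70 7 x [-222. -219. -218.] y [-7. -3.  2.  3. 68. 69. 76.]
side 531 tcpC [-228.6   37.9   39.9]
86 5 x [-230. -225. -219.] y [-10.  -7.  -6.  64.  66.]
```

View pics/l7.png

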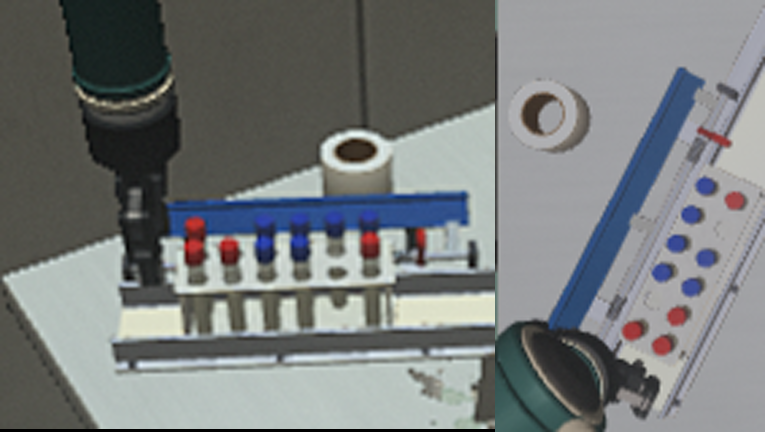

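Emit:
{"fn": "servo_tool", "kwargs": {"moves": [[75,[0,0.003,0.006],0],[75,[0,0.003,0.007],0],[75,[0,0.003,0.007],0],[75,[0,0.002,0.007],0],[75,[0,0.001,0.005],0],[75,[0,0,0.004],0],[75,[0,0,0.003],0],[75,[0,0,0.003],0]]}}

```text
time: 7.4
tool_pos: [0.3927, 0.3463, 0.0241]
tcp_rot: [0.75, 3.041, 0.034]
wrist_force: [-8.7, -9.0, 23.8]
width: 0.704
```

```bash
python3 st.py; python3 look.py 8; python3 grip.py |grep -v " y \[-[2-4]"
```

```text
t 7.4 tcpC [-228.1   47.4   24.1] x-axis yaw rel -ex 0.0094 tilt [ 0.014  0.019 -1.   ] F [-8.72 -9.02 23.85] w 0.704
top rail z [40. 44. 50.] y [ 78.  92. 106.]
rack top x [-207. -205.  -29.  -26.]
side rail z [40. 45. 52.] y [ 77.  94. 107.]
rack top x [-206. -204.  -28.  -25.]
top 27 tcpC [-228.1   47.5   24. ]
38 8 x [-228. -188. -180.] y [ 46.  46.  47.  47.  49.  53.  54. 100.]
side 514 tcpC [-228.1   47.5   24. ]
```

View pics/l8.png

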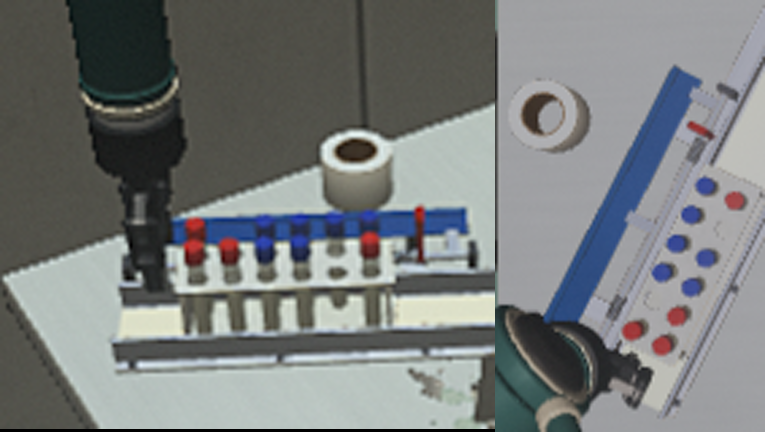

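Emit:
{"fn": "servo_tool", "kwargs": {"moves": [[75,[-0.003,0,0],0],[75,[-0.004,0,0.001],0],[75,[-0.004,0,0.001],0],[75,[-0.004,0,0.001],0],[75,[-0.004,0,0.001],0],[75,[-0.004,0,0.001],0],[75,[-0.004,0,0.001],0],[75,[-0.004,0,0.001],0]]}}

```text
time: 8.27
tool_pos: [0.4113, 0.3413, 0.0248]
tcp_rot: [-0.751, -3.037, -0.042]
wrist_force: [-12.9, -0.3, 19.2]
width: 0.707
```

```bash
python3 st.py; python3 look.py 9;python3 st.py
```

```text
t 8.267 tcpC [-209.4   51.9   24.8] x-axis yaw rel -ex 0.0087 tilt [-0.006  0.029 -1.   ] F [-12.92  -0.3   19.17] w 0.707
top rail z [40. 44. 50.] y [ 78.  92. 106.]
rack top x [-196. -193.  -18.  -16.]
side rail z [40. 45. 50.] y [ 78.  95. 107.]
rack top x [-196. -194.  -18.  -16.]
t 8.367 tcpC [-208.8   52.    24.9] x-axis yaw rel -ex 0.0085 tilt [-0.005  0.029 -1.   ] F [-10.97  -1.46  17.99] w 0.704
```

View pics/l9.png

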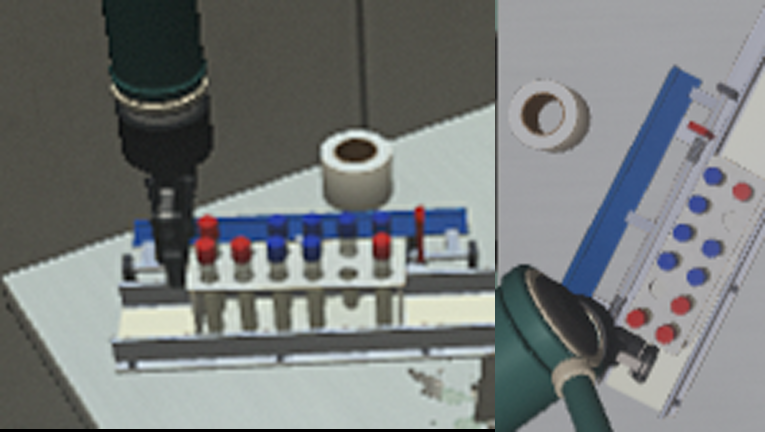

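Emit:
{"fn": "servo_tool", "kwargs": {"moves": [[75,[-0.008,-0.001,0],0],[75,[-0.011,-0.001,0],0],[75,[-0.012,-0.001,0.0005],0],[75,[-0.012,-0.001,0.0005],0],[75,[-0.012,-0.001,0.0005],0],[75,[-0.012,-0.001,0.0005],0],[75,[-0.012,-0.001,0.0005],0],[75,[-0.012,-0.001,0.0005],0]]}}

```text
time: 9.03
tool_pos: [0.4793, 0.3056, 0.0252]
tcp_rot: [-0.746, -3.011, -0.061]
wrist_force: [-12.8, 5.0, 16.8]
width: 0.707
```

```bash
python3 st.py; python3 look.py 10;python3 st.py
```

```text
t 9.033 tcpC [-132.6   52.6   25.2] x-axis yaw rel -ex 0.0083 tilt [-0.029  0.047 -0.998] F [-12.84   5.01  16.75] w 0.707
top rail z [40. 44. 50.] y [ 78.  91. 105.]
rack top x [-115. -112.   62.   64.]
side rail z [40. 45. 50.] y [ 77.  94. 108.]
rack top x [-119. -116.   60.   62.]
t 9.133 tcpC [-130.2   52.8   25.2] x-axis yaw rel -ex 0.008 tilt [-0.025  0.046 -0.999] F [-5.56 -1.65 12.76] w 0.708
```

View pics/l10.png

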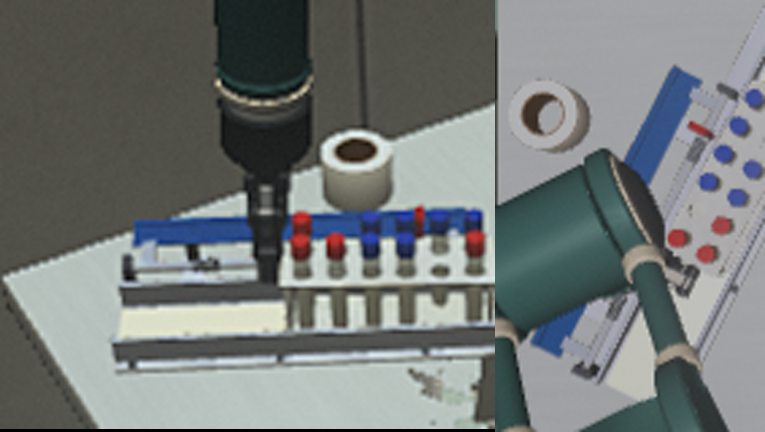

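Emit:
{"fn": "servo_tool", "kwargs": {"moves": [[75,[-0.01,-0.001,0.001],0],[75,[-0.012,-0.001,0.001],0],[75,[-0.012,-0.001,0.0005],0],[75,[-0.012,-0.001,0.0005],0],[75,[-0.012,-0.001,0.0005],0],[75,[-0.012,-0.001,0.0005],0],[75,[-0.012,-0.001,0.0005],0],[75,[-0.01,-0.001,0.0005],0]]}}

```text
time: 9.8
tool_pos: [0.5458, 0.2706, 0.0253]
tcp_rot: [-0.738, -2.976, -0.079]
wrist_force: [-12.1, 4.2, 17.2]
width: 0.709
```

```bash
python3 st.py; python3 look.py 11;python3 st.py
```

```text
t 9.8 tcpC [-57.4  53.2  25.3] x-axis yaw rel -ex 0.0085 tilt [-0.06   0.068 -0.996] F [-12.11   4.18  17.22] w 0.709
top rail z [40. 44. 50.] y [ 78.  91. 106.]
rack top x [-37. -29. 138. 140.]
side rail z [40. 45. 51.] y [ 78.  94. 106.]
rack top x [-41. -38. 137. 139.]
t 9.9 tcpC [-55.4  53.4  25.3] x-axis yaw rel -ex 0.0081 tilt [-0.057  0.067 -0.996] F [-6.57 -0.55 15.23] w 0.708
```

View pics/l11.png

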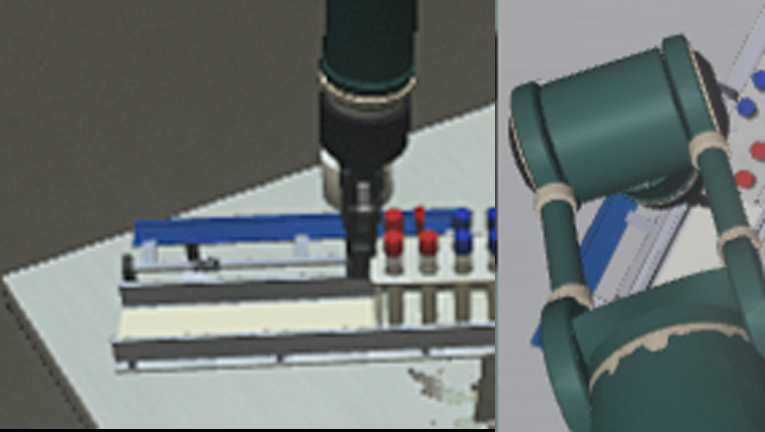

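Emit:
{"fn": "servo_tool", "kwargs": {"moves": [[75,[-0.01,-0.001,0.001],0],[75,[-0.011,-0.001,0.0005],0],[75,[-0.01,-0.001,0.0005],0],[75,[-0.009,-0.001,0.0005],0],[75,[-0.008,-0.001,0.0005],0],[75,[-0.006,-0.001,0.0005],0],[75,[-0.005,-0.001,0.0005],0],[75,[-0.004,-0.001,0.0005],0]]}}

```text
time: 10.57
tool_pos: [0.5866, 0.2489, 0.0257]
tcp_rot: [-0.728, -2.942, -0.096]
wrist_force: [-9.4, 3.1, 14.1]
width: 0.705
```

```bash
sed -i 's/\[90:220,180:330/[90:220,250:400/;s/\[150:310,200:300/[90:250,230:370/' look.py; python3 st.py; python3 look.py 12;python3 st.py
```

```text
t 10.567 tcpC [-11.2  53.4  25.7] x-axis yaw rel -ex 0.0102 tilt [-0.091  0.087 -0.992] F [-9.37  3.12 14.05] w 0.705
top rail z [40. 45. 50.] y [ 78.  93. 106.]
rack top x [ 15.  36. 185. 187.]
side rail z [41. 45. 50.] y [ 78.  94. 107.]
rack top x [  6.  11. 184. 187.]
t 10.667 tcpC [-10.8  53.5  25.7] x-axis yaw rel -ex 0.0101 tilt [-0.09   0.087 -0.992] F [-8.26  1.99 13.81] w 0.708
```

View pics/l12.png

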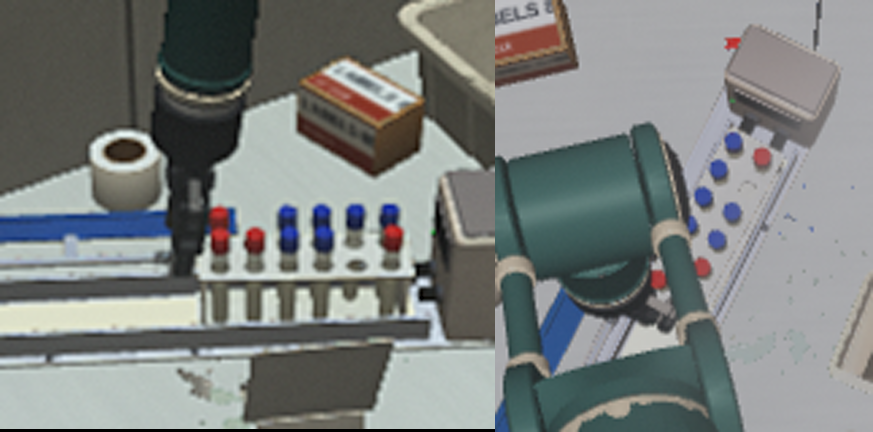

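Emit:
{"fn": "servo_tool", "kwargs": {"moves": [[75,[-0.005,-0.001,0.001],0],[75,[-0.005,-0.001,0.0005],0],[75,[-0.004,-0.001,0.0005],0],[75,[-0.004,-0.001,0.0005],0],[75,[-0.003,-0.001,0.0005],0],[75,[-0.003,-0.001,0.0005],0],[75,[-0.002,-0.001,0.0005],0],[75,[-0.002,-0.001,0.0005],0]]}}

```text
time: 11.33
tool_pos: [0.5932, 0.2454, 0.0262]
tcp_rot: [-0.719, -2.903, -0.113]
wrist_force: [-8.5, 2.6, 12.4]
width: 0.707
```

```bash
python3 st.py; python3 look.py 13;python3 st.py
```

```text
t 11.333 tcpC [-3.8 53.5 26.2] x-axis yaw rel -ex 0.0106 tilt [-0.125  0.109 -0.986] F [-8.49  2.65 12.4 ] w 0.707
top rail z [40. 45. 51.] y [ 78.  93. 106.]
rack top x [ 22.  34. 194. 196.]
side rail z [41. 45. 51.] y [ 78.  94. 107.]
rack top x [ 17.  22. 195. 197.]
t 11.433 tcpC [-3.8 53.5 26.1] x-axis yaw rel -ex 0.0103 tilt [-0.125  0.109 -0.986] F [-8.22  2.46 12.29] w 0.707
```

View pics/l13.png

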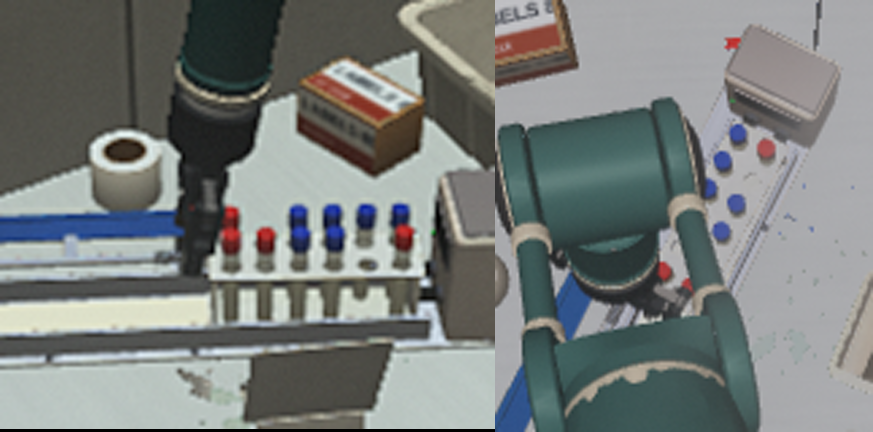

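Emit:
{"fn": "servo_tool", "kwargs": {"moves": [[75,[-0.005,-0.001,0.0005],0],[75,[-0.005,-0.001,0.0005],0],[75,[-0.005,-0.001,0.0005],0],[75,[-0.003,0,0.0005],0],[75,[-0.001,0,0.001],0],[75,[0.003,0,0.001],0],[75,[0.005,0,0.0015],0],[75,[0.005,0,0.0015],0]]}}

```text
time: 12.1
tool_pos: [0.5865, 0.2521, 0.027]
tcp_rot: [-0.724, -2.871, -0.125]
wrist_force: [2.6, -3.0, 6.3]
width: 0.704
```

```bash
python3 st.py; python3 look.py 14;python3 st.py
```

```text
t 12.1 tcpC [-12.8  56.2  27. ] x-axis yaw rel -ex 0.0028 tilt [-0.151  0.124 -0.981] F [ 2.64 -3.04  6.27] w 0.704
top rail z [40. 45. 51.] y [ 78.  93. 106.]
rack top x [ 18.  22. 194. 195.]
side rail z [41. 45. 51.] y [ 78.  94. 107.]
rack top x [ 17.  19. 194. 197.]
t 12.2 tcpC [-13.3  56.3  27. ] x-axis yaw rel -ex 0.0032 tilt [-0.152  0.124 -0.981] F [ 1.23 -2.18  5.68] w 0.707
```

View pics/l14.png

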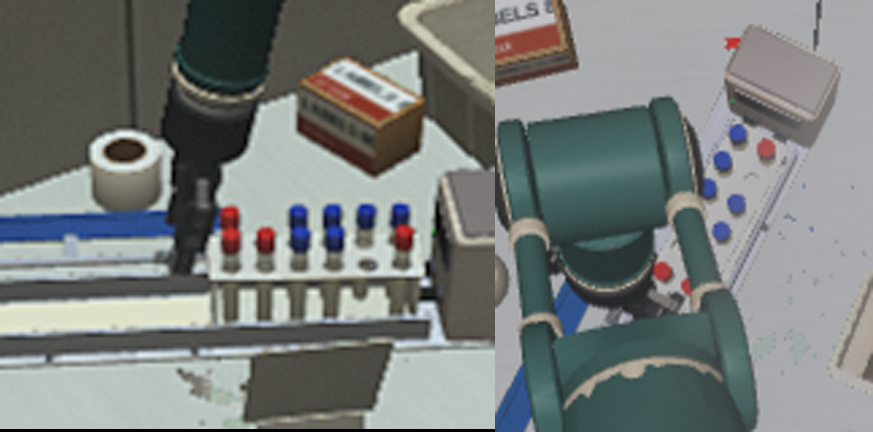

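Emit:
{"fn": "servo_tool", "kwargs": {"moves": [[75,[0.007,-0.001,0.002],0],[75,[0.009,-0.001,0.0025],0],[75,[0.009,-0.001,0.0025],0],[75,[0.009,-0.001,0.0025],0],[75,[0.009,-0.001,0.0025],0],[75,[0.009,-0.001,0.0025],0],[75,[0.009,-0.001,0.0025],0],[75,[0.007,-0.001,0.002],0]]}}

```text
time: 12.87
tool_pos: [0.5482, 0.2791, 0.0263]
tcp_rot: [-0.744, -2.915, -0.151]
wrist_force: [2.9, -3.0, 6.1]
width: 0.707
```

```bash
python3 st.py; python3 look.py 15;python3 st.py
```

```text
t 12.867 tcpC [-59.4  61.8  26.3] x-axis yaw rel -ex -0.0017 tilt [-0.101  0.129 -0.987] F [ 2.93 -3.02  6.08] w 0.707
top rail z [40. 45. 50.] y [ 78.  93. 106.]
rack top x [ 15.  19. 193. 195.]
side rail z [41. 45. 51.] y [ 78.  93. 107.]
rack top x [ 16.  18. 194. 196.]
t 12.967 tcpC [-60.2  61.9  26.3] x-axis yaw rel -ex -0.0012 tilt [-0.102  0.129 -0.986] F [ 1.05 -1.45  6.96] w 0.706
```

View pics/l15.png

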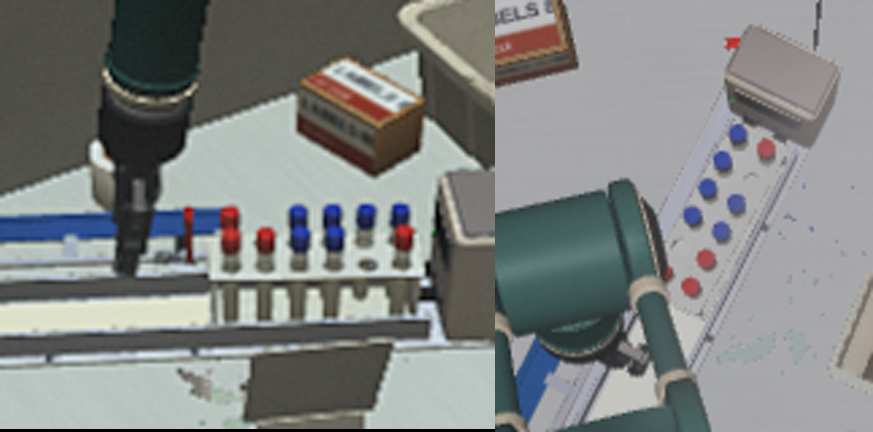

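Emit:
{"fn": "servo_tool", "kwargs": {"moves": [[75,[0.002,0,-0.006],0],[75,[0.002,0,-0.008],0],[75,[0.002,0,-0.01],0],[75,[0.002,-0.001,-0.01],0],[75,[0.002,-0.001,-0.01],0],[75,[0.002,-0.001,-0.012],0],[75,[0.002,0,-0.015],0],[75,[0.002,0,-0.015],0]]}}

```text
time: 13.63
tool_pos: [0.5364, 0.2702, 0.1117]
tcp_rot: [-0.742, -2.904, -0.136]
wrist_force: [-0.3, -0.8, -0.2]
width: 0.702
```

```bash
python3 st.py; python3 look.py 16;python3 st.py
```

```text
t 13.633 tcpC [-65.6  48.4 111.7] x-axis yaw rel -ex -0.0027 tilt [-0.114  0.122 -0.986] F [-0.28 -0.75 -0.21] w 0.702
top rail z [64. 77. 89.] y [64. 72. 79.]
rack top x [ 15.  19. 193. 195.]
side rail z [63. 76. 90.] y [63. 72. 80.]
rack top x [ 16.  18. 194. 196.]
t 13.733 tcpC [-63.5  50.6 114.6] x-axis yaw rel -ex -0.002 tilt [-0.107  0.124 -0.986] F [1.35 0.75 0.57] w 0.706
```

View pics/l16.png

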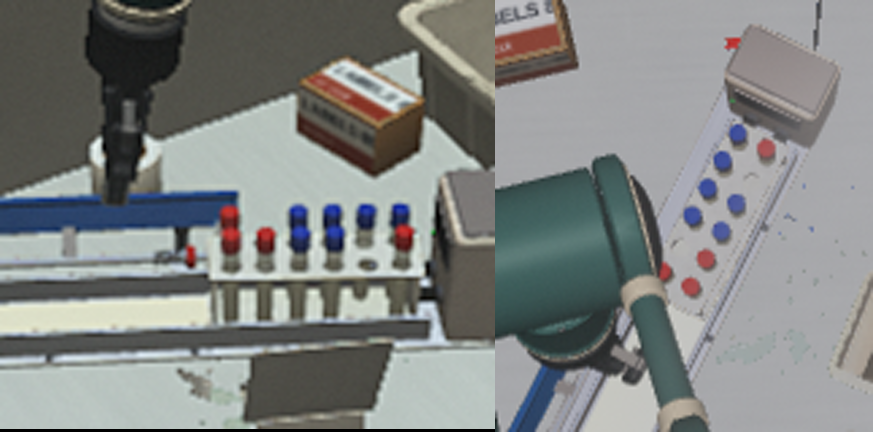

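Rail is up, the gate is shut and the rack hasn't moved. I'll lift well clear and check again.

Emit:
{"fn": "servo_tool", "kwargs": {"moves": [[75,[0.01,0,-0.02],0],[75,[0.01,0,-0.02],0],[75,[0.01,0,-0.02],0],[75,[0.005,0,-0.01],0],[75,[0,0,0],0],[75,[0,0,0],0],[75,[0,0,0],0],[75,[0,0,0],0]]}}

```text
time: 14.4
tool_pos: [0.5147, 0.2792, 0.189]
tcp_rot: [-0.743, -2.909, -0.142]
wrist_force: [0.2, -0.1, -0.2]
width: 0.706
```

```bash
python3 st.py; python3 look.py 17; python3 - <<'E'
from ch import *
for n in("top","side"):
    c=bot.read_camera(n);C=toC(cloud(c));x,y,z=C[...,0],C[...,1],C[...,2];ok=c["depth"]>0
    g=c["pixels"].astype(int)
    m=ok&(abs(y)<.04)&(z>.072)&(z<.08)&(g.min(-1)>130)&(x>.03)&(x<.198)
    pts=C[m][:,:2].astype(np.float32)
    r=cv2.minAreaRect(pts);print(n,"rack rect c",np.round(np.array(r[0])*1e3,1),"size",np.round(np.array(r[1])*1e3,1),"ang",round(r[2],2),"z",np.median(z[m]))
    hsv=cv2.cvtColor(c["pixels"],cv2.COLOR_RGB2HSV);red=((hsv[...,0]<8)|(hsv[...,0]>172))&(hsv[...,1]>120)
    m=ok&red&(y>-.01)&(y<.06)&(abs(x)<.012)&(z<.1)
    print("gate y",np.percentile(y[m],[2,98]),"z",np.percentile(z[m],[2,98]))
E
```

```text
t 14.4 tcpC [-88.9  46.1 189. ] x-axis yaw rel -ex -0.0026 tilt [-0.108  0.125 -0.986] F [ 0.24 -0.07 -0.16] w 0.706
top rail z [64. 78. 90.] y [64. 72. 80.]
rack top x [ 15.  18. 192. 195.]
side rail z [63. 77. 90.] y [63. 72. 80.]
rack top x [ 16.  18. 194. 197.]
top rack rect c [1.135e+02 1.000e-01] size [ 60.4 166.6] ang 88.12 z 0.07483884717169689
gate y [0.00935613 0.03917533] z [0.05859102 0.07559588]
side rack rect c [115.    1.8] size [ 63.6 163.7] ang 89.5 z 0.07521828347232963
gate y [0.00529177 0.01763422] z [0.06473785 0.07582952]
```

View pics/l17.png

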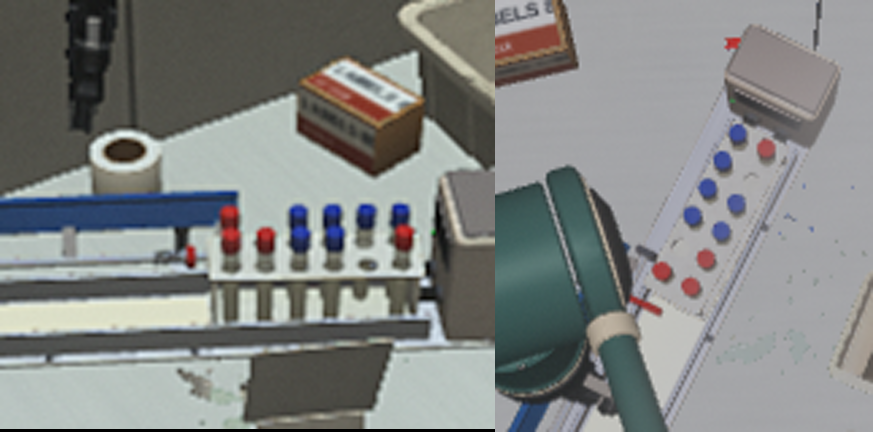

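```bash
python3 -c "
from workcell import bot
print(bot.finish_job())"
```

```text
the job is handed in; nothing more can be done
None
```

The rack is in the reader with the gate shut behind it, and the job is handed in. `finish_job` reports no verdict, so this rests on my own checks.

I pressed the rail to its stop with one fingertip and pushed the rack along the chute with the other until it stopped moving against the buffers. I drew back about 55 mm with the rail still held, then let it up. The run took about 14 s of the 45 s.

**Last checks:**
- **Rack:** its centre is at about chute x = 105 mm, where home is 107, good to about 2 mm. It stands in line with the chute and its height has not changed.
- **Gate:** the rail and leaf are back where they were when shut.
- **Robot:** it stands clear of everything, with near-zero wrist force.
- **Other things:** I did not measure them again. The arm stayed over the chute while low, and the label roll looks untouched in the pictures.

**What disagreed or went wrong:**
- **Fingertip height:** the cameras put the fingertips about 17 mm behind the stated tool point, not 25 mm ahead of it. The rail contact agreed with the cameras, so I used their value.
- **First press:** the rail dragged the fingertip about 19 mm outward before the gate was open. I lifted off, let the rail come back up and pressed again further in.
- **Loads:** the hand gave way under load and tilted up to about 0.2 rad during the push. The upward force peaked at about 24 N as the rail reached its stop, which is within the limits.

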